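Free the locating block from the assembly jig

TASK

Clear the assembly jig so that its seat can be blown out: lift the black flanged hub off the red locating block and set it down gently, flange down, on the free length of the blue two-bar rack, beside the hub already there. Then take the red block by its post and rock it side to side, towards and away from the spring plungers that grip it tight, until it works free; the jig only stands on the bench, so a straight pull would lift the whole jig, which must stay down on the bench and about where it is, and do not snatch the block out. Finish while holding the block level and just clear of the jig, a finger's breadth or two above it and still over its seat, and leave everything else alone.

Things in the scene. Friction and masses are not known exactly. Their poses are not given: they have to be found in the camera images.
- jig: Assembly jig, loose on the bench, 2 kg: aluminium plate 140 (x) by 240 (y) by 16 mm on rubber feet 8 mm high. Origin on the bench under its centre; y points from the fixed locator rail (two steel buttons) to the plunger housing (two spring plungers, brass nuts). Rail and housing: dark steel, 52 mm apart, 66 mm long (x), 26 mm thick (y), tops 54 mm above the bench, the jig's highest parts.
- jig_seat (a point): Centre of the jig's seat on the plate's upper face, 24 mm above the bench; axes as the jig's. Steel cheeks 16 mm high guide the block at +x and -x (2 mm play each). The noses of buttons and plungers press on the block's two y faces 18 mm above the seat: it is free once its underside has risen past them, 18 mm, on both sides. Plungers give up to 4 mm.
- block_post (a point): Red locating block's grip point: axis of its upright square post, 61 mm above its underside. Base 50 (x) by 40 (y) by 36 mm high, post 20 by 20 mm rising 45 mm from its middle, 0.22 kg. It starts fully down on the seat, axes as the jig's, under the hub (whose bore hides the post).
- block_foot (a point): Centre of the red block's underside; z up its post. Friction at its y faces is about 13 N each, 25 N in all, more than the jig's 20 N weight: a straight pull lifts the jig. Tilting it about the jig's x axis, pivoting on the noses of one side, slides the other face up; tilts of about 0.12 rad to alternate sides walk it up about 5 mm a time.
- hub_center (a point): Centre, half-way up (26 mm), of the black hub that starts on the red block: boss 46 mm in diameter and 52 mm high, flange 74 mm in diameter and 8 mm thick at its foot, 0.22 kg. Its bore, 30 mm wide and right through, stands loosely over the post, the flange on the block's base; lift it straight up 60 mm to clear the post. Grip the boss 32 mm above its underside.
- hub_foot (a point): Centre of that hub's underside; z axis up the bore.
- rack_mid (a point): Middle of the blue rack (fixed), level with the top of its two bars, 70 mm above the bench. Bars: round steel 10 mm thick, 44 mm apart centre to centre, 250 mm long, along this point's x axis; stop plates at the ends stand 8 mm above the bars. The hub already there stands on the -x half; the free place is about 60 mm along +x.
- hub2_center (a point): Centre, half-way up, of the hub that already stands on the rack (same shape): leave it.
- spare_center (a point): Blue spare locating block standing on the bench, same shape as the red one, half-way up: leave it.
- screwdriver_grip (a point): Handle of a screwdriver with an orange handle, 200 mm long, lying: leave it.
- airtool_center (a point): Middle of a silver air ratchet about 250 mm long, lying: leave it.
- ubar_center (a point): Middle of a U-shaped handlebar with dark foam padding, about 250 by 260 mm, lying: leave it.
- knob0_center (a point): Red four-lobed star knob, 62 mm wide, 16 mm high, half-way up: leave it.
- knob1_center (a point): Another such knob: leave it.
- knob2_center (a point): Another such knob: leave it.

How it is judged (in metres and radians):
On the way, in this order (a step that is already met when the one before it is completed fails the run):
1. the black hub stands on both bars of the rack, flange down and let go (z of hub_foot in the frame of rack_mid between -0.004 and 0.005 m and y of hub_foot in the frame of rack_mid between -0.013 and 0.013 m and x of hub_foot in the frame of rack_mid between -0.105 and 0.105 m and angle between hub_foot's own z axis and vertical below 0.1 rad and contact force between the fingers and hub below 0.1 N and linear speed of hub below 0.03 m/s), for 0.2 s.
2. the red block is free: out of the plungers and held in the gripper (z of block_foot in the frame of jig_seat above 0.024 m and contact force between block and jig below 0.1 N and contact force between the fingers and block above 2 N), for 0.2 s.
At the end, for the whole second after the job is handed in: Red block held still, clear of the jig, level within 0.15 rad, its foot 32 to 80 mm above the seat and within 30 mm of straight over it; jig flat on the bench within 40 mm of its start; black hub let go, flange down on both bars (within 13 mm of centre across them), at rest (z of block_foot in the frame of jig_seat between 0.032 and 0.08 m and horizontal distance between block_foot and jig_seat below 0.03 m and angle between block_foot's own z axis and vertical below 0.15 rad and contact force between the fingers and block above 2 N and contact force between block and jig below 0.1 N and linear speed of each of block, hub below 0.03 m/s and angle between jig's own z axis and vertical below 0.02 rad and height (world z) of jig_seat below 0.027 m and distance of jig from where it was at the start of the episode below 0.04 m and z of hub_foot in the frame of rack_mid between -0.004 and 0.005 m and y of hub_foot in the frame of rack_mid between -0.013 and 0.013 m and x of hub_foot in the frame of rack_mid between -0.105 and 0.105 m and angle between hub_foot's own z axis and vertical below 0.1 rad and contact force between the arm and hub below 0.1 N); the arm keeps its last pose, push and grip.
It fails at once if the jig is lifted: its seat rises more than 10 mm or it tips more than 0.09 rad (height (world z) of jig_seat above 0.034 m or angle between jig's own z axis and vertical above 0.09 rad).
It fails at once if the block is snatched out of the jig, faster than 0.3 m/s (linear speed of block above 0.3 m/s and z of block_foot in the frame of jig_seat below 0.05 m).
It fails at once if the hub is dropped: it falls free faster than 0.6 m/s (about 2 cm) (linear speed of hub above 0.6 m/s and contact force between the fingers and hub below 0.1 N).
It fails at once if another thing is moved by more than 25 mm (distance of any of hub2_center, spare_center, screwdriver_grip, airtool_center, ubar_center, knob0_center, knob1_center, knob2_center from where it was at the start of the episode above 0.025 m).
It also fails if it takes over 61 s, if anything falls off the work surface, if the arm or the gripper's body presses on something with over 40 N, if the wrist force passes 120 N, or if a joint passes its speed limit or range.

ROBOT

A 6-joint arm with a two-finger parallel gripper is mounted at the origin on the work surface. World frame = base frame: x ahead of the robot, y to its left, z up, the work surface at z = 0. Lengths are in mm, angles in rad, forces in N, time in s.
With the tool pointing down it reaches from about 300 to 775 mm from the base axis. Payload 14.6 kg.
Tool frame: the origin (TCP) lies on the front face of the gripper's body, between the roots of the fingers; the fingertips stand 97 mm ahead of it and the grasp point (between the pads) lies 78 mm ahead of it; z points along the fingers, y is the line along which they close (so a half turn about z gives the same grasp; the last joint's range is limited). The gripper opens to 94 mm and grips with 3 to 60 N. Pads are 16 mm wide; open, the fingers measure 119 mm over their backs; the gripper's body (75 mm by 177 mm) begins 78 mm behind the grasp point.
Start: joints at [-1.338, 0.3, 1.521, -0, 1.321, -0.067], TCP at [162.424, -525.46, 302.646] pointing down, gripper open.
Joint ranges: [-3.03, 3.03], [-0.79, 2.21], [0.23, 2.52], [-1.04, 4.18], [0, 3.07], [-2.55, 2.55]. Speed limits (rad/s): [2.22, 2.22, 2.57, 3.14, 3.14, 3.14].

INTERFACE

Orientations are given as [roll, pitch, yaw] about the fixed x, y, z axes, in that order (R = Rz(yaw) Ry(pitch) Rx(roll)).
In Python, from cell import * gives the robot as it stands.
- The arm moves only by the tool carry_out, never from a script. Its arguments are lists of equal length, an entry for each row: "slide": the shift along the world's x, y, z scaled (see below), a list of three; "dr": the turn, a rotation vector about the world's x, y, z scaled (see below), a list of three; "gripper": the opening in per cent of the stroke, from 0 (shut) to 100 (fully open). A call has 1 to 10 rows; each row is the pose to reach, as a shift and turn from the pose commanded when the call began, turning the shorter way round; what a row does not reach only later rows make up. The controller multiplies each number of a shift by 0.25 m and each number of a turn by 360 degrees. A row lasts 1/12 s, in which the tool goes at most 41.7 mm and 7.16 degrees, less where a joint would pass 70% of its speed; a pose out of reach is approached as far as the arm can. A call with a number of a shift or a turn outside -1 to 1 is refused whole. A call with a gripper value outside its range is refused whole. The fingers move at their own pace and stop on an object; "newtons" is the grip in N (left out, the last holds). Time passes only in rows, so rows that repeat a pose let the fingers close. It gives the time, the measured TCP pose, the force, the opening and the grip force at its end, in the units of the state.
- read_state(): the state, without advancing time (a new reading comes with each control period).
- camera(name): name is "scene" or "top" or "wrist"; returns the picture (400x640x3 uint8, red, green, blue); there is no depth.
- camera_model(name): a dict with "vfov" (degrees; the focal length in pixels is half the picture's height over the tangent of half this angle, whatever the lens; pixels are square), "cx", "cy" (the principal point, pixels), "k1" (the pictures are not rectified: a ray, as slopes to the right and down, at radius r is drawn at 1 + k1 r^2 times it, then the intrinsics apply), "R" (3x3) and "t" (3): a world point X has camera coordinates R X + t. Camera axes: x right, y down, z forward; pixel columns grow to the right and rows downward; lengths in mm; the calibration is good to about 2 mm. A picture is of the moment at which its call begins: read the wrist's pose just before it. camera_model takes no time and is no camera call; for the wrist camera it gives the pose at the moment of the call.
- sign_off(): hands the job in; it is judged then, once.
The state is a dict: "clock": time; "joints": joint angles; "qd": joint speeds; "effort": joint torques, N m; "eef_pos": TCP position; "eef_rot": TCP orientation; "wrist_force": force on the tool from outside, world axes, zero at the start; "moment": the same for the moment, N m; "finger_gap": finger opening in mm; "finger_force": force on a finger pad.
Only numpy, scipy, OpenCV 4.12 (cv2) and the standard library are available. Lean on these libraries where they do the work, as an engineer would, in place of code of your own. Each camera call takes 0.05 s, during which the arm holds its last target. There are 200 camera calls.

## Working session

There is one attempt and no reset: what is moved stays moved. The work goes in short steps, Python scripts to look and compute and a tool call to move; the robot and the scene stay as the last step left them, time stands still between calls to the robot, and variables do not carry over. Pictures are saved under pics/ and viewed, at most 10 in all, crops included, and the job is handed in when it is done.

Besides the shell and the picture viewer there is one more tool, called after "Emit:" by a JSON object that holds its "method" and its "body", one argument or row to a line. carry_out: Moves the arm, as the interface text tells. Its arguments: {"type":"object","properties":{"slide":{"type":"array","items":{"type":"array","items":{"type":"number","minimum":-1,"maximum":1}}},"dr":{"type":"array","items":{"type":"array","items":{"type":"number","minimum":-1,"maximum":1}}},"gripper":{"type":"array","items":{"type":"number"}},"newtons":{"type":"number"}},"required":["slide","dr","gripper"]}

```bash
mkdir -p pics; cat > h.py <<'E'
from cell import *
import numpy as np, cv2
def save(n,f,crop=None,s=1):
    im=camera(n)
    if crop: x0,y0,x1,y1=crop; im=im[y0:y1,x0:x1]
    im=cv2.resize(im,None,fx=s,fy=s,interpolation=cv2.INTER_CUBIC)
    cv2.imwrite('pics/'+f,im[:,:,::-1])
def ray(m,uv):
    f=200/np.tan(np.radians(m['vfov'])/2)
    d=(np.array(uv,float)-[m['cx'],m['cy']])/f
    p=d.copy()
    for _ in range(30): p=d/(1+m['k1']*(p@p))
    R=np.array(m['R']);t=np.array(m['t'])
    return -R.T@t, R.T@np.array([*p,1])
def atz(m,uv,z):
    c,d=ray(m,uv); return (c+d*(z-c[2])/d[2]).round(1)
def proj(m,X):
    f=200/np.tan(np.radians(m['vfov'])/2)
    c=np.array(m['R'])@np.array(X,float)+np.array(m['t']);p=c[:2]/c[2]
    return (p*(1+m['k1']*(p@p))*f+[m['cx'],m['cy']]).round(1)
E
python3 - <<'E'
from h import *
save('top','top.png',None,1.25);save('scene','scene.png',None,1.25)
for n in ('top','scene','wrist'): 
    m=camera_model(n);print(n,ray(m,(m['cx'],m['cy'])),m['vfov'],m['k1'])
print(read_state())
E
```

```text
top (array([ 486.6915197 ,  -14.1049531 , 1237.99857777]), array([ 0.06226978, -0.01392353, -0.99796223])) 52.81474466171056 -0.02803491629067758
scene (array([ 985.7743951 ,  503.47620531, 1209.37661519]), array([-0.30716155, -0.40942036, -0.85908483])) 49.36373905338425 0.042261218174893256
wrist (array([ 236.81406437, -502.42448037,  384.33791164]), array([-0.25351232, -0.07728791, -0.96423964])) 60.37629275366558 0.019959209157470004
{'clock': 0.1, 'joints': array([-1.33760197e+00,  3.00416217e-01,  1.52151971e+00,  1.82236954e-05,
        1.32068957e+00, -6.65863298e-02]), 'qd': array([ 0.00236773, -0.00174308, -0.0014782 , -0.00149976,  0.00026798,
        0.00030846]), 'effort': array([ 7.27749193e-05, -5.32644689e+01, -3.53284478e+01,  7.08851824e-02,
        2.34431477e-02, -6.50048241e-05]), 'eef_pos': array([ 162.39732243, -525.3384808 ,  302.14234346]), 'eef_rot': array([-3.14056328e+00, -8.63351335e-05,  2.99776127e-01]), 'wrist_force': array([0.23191075, 0.65981692, 0.81660069]), 'moment': array([ 0.00915385,  0.0158244 , -0.03055468]), 'finger_force': 0.0, 'finger_gap': 93.92352409238883}
```

View pics/top.png

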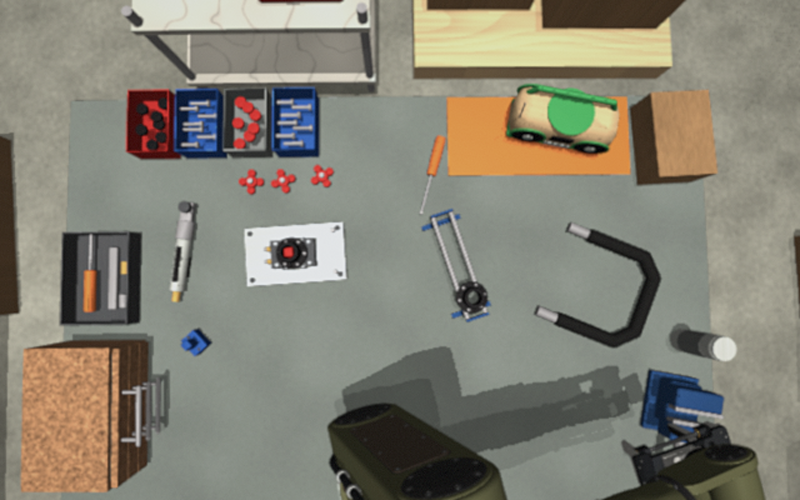

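View pics/scene.png

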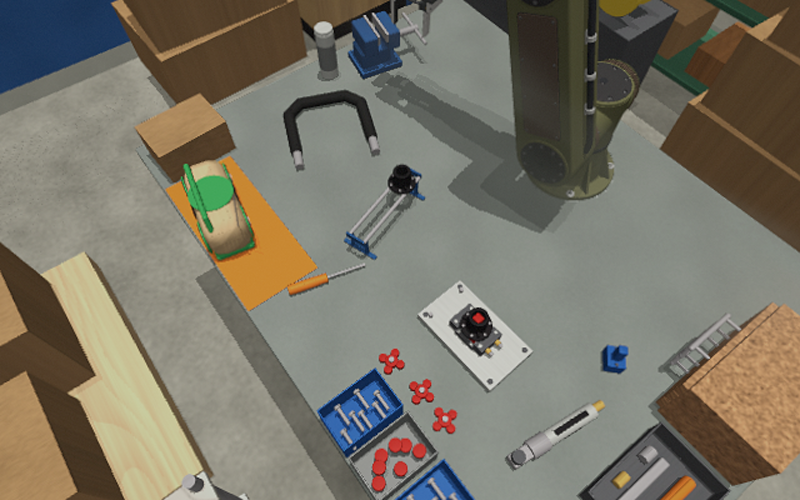

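The top view shows (scaled pixels) the jig plate at about (295,254), with the brass nuts on its left (+y) side. The post top is at (289,253). The rack runs from (440,215) to (472,315), with hub2 at (472,297), so the free end is the far one.

```bash
python3 - <<'E'
from h import *
save('top','c1.png',(190,160,400,260),3.8)
E
```

```text
(no output)
```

View pics/c1.png

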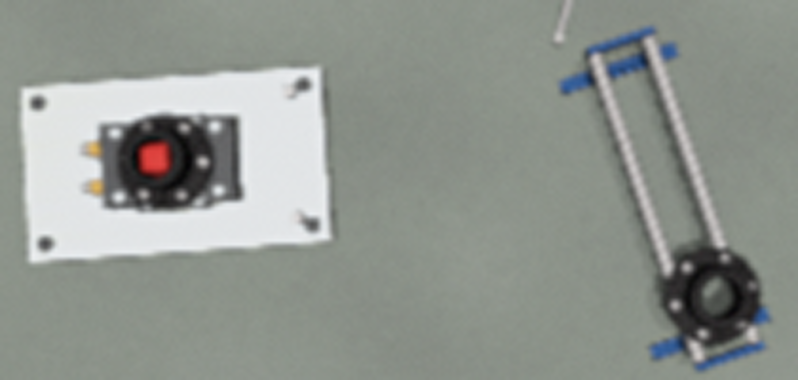

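The crop shows the plate corners at (22,88), (320,68), (330,240) and (30,262), and the red post top at (154,157). The bars run from (596,54)/(650,38) down to (698,358)/(752,340). The hub2 boss is at (715,292).

```bash
python3 - <<'E'
from h import *
m=camera_model('top')
g=lambda u,v,z:atz(m,(190+u/3.8,160+v/3.8),z)
P=[g(22,88,24),g(320,68,24),g(330,240,24),g(30,262,24)];print(P,np.mean(P,0))
a=(P[0]+P[3]-P[1]-P[2])[:2];print('jig y dir',a/np.linalg.norm(a),np.arctan2(-a[0],a[1]))
print('post',g(154,157,105))
B=[g(596,54,68),g(650,38,68),g(698,358,68),g(752,340,68)];print(B,np.mean(B,0))
d=(B[0]+B[1]-B[2]-B[3])[:2];d/=np.linalg.norm(d);print(d,np.arctan2(d[1],d[0]));print('free',np.mean(B,0)[:2]+60*d,'hub2',g(715,292,122))
E
```

```text
[array([614. , 346.6,  24. ]), array([627.2, 109.4,  24. ]), array([490.3, 102.3,  24. ]), array([475.8, 339.4,  24. ])] [551.825 224.425  24.   ]
jig y dir [-0.05830251  0.99829896] 0.05833559235533078
post [553.  224.4 105. ]
[array([ 630.5, -107.3,   68. ]), array([ 642.4, -149.2,   68. ]), array([ 396.8, -181.2,   68. ]), array([ 409.9, -222.7,   68. ])] [ 519.9 -165.1   68. ]
[0.95347751 0.30146415] 0.3062278685371179
free [ 577.10865078 -147.01215117] hub2 [ 448.6 -186.8  122. ]
```

Emit:
{"method": "carry_out", "body": {
  "slide": [
    [0.52,1,0],
    [0.52,1,0],
    [0.52,1,0],
    [0.52,1,0],
    [0.52,1,0],
    [0.52,1,0],
    [0.52,1,0],
    [0.52,1,0],
    [0.52,1,0]
  ],
  "dr": [
    [0,0,-0.0386],
    [0,0,-0.0386],
    [0,0,-0.0386],
    [0,0,-0.0386],
    [0,0,-0.0386],
    [0,0,-0.0386],
    [0,0,-0.0386],
    [0,0,-0.0386],
    [0,0,-0.0386]
  ],
  "gripper": [100,100,100,100,100,100,100,100,100]
}}

```text
clock: 0.9
eef_pos: [293.0, -274.5, 302.8]
eef_rot: [3.141, -0.0, 0.06]
wrist_force: [0.1, 0.4, -0.1]
finger_gap: 94.0
finger_force: 0.0
```

Emit:
{"method": "carry_out", "body": {
  "slide": [
    [0.52,1,0],
    [0.52,1,0],
    [0.52,1,0],
    [0.52,1,0],
    [0.52,1,0],
    [0.52,1,0],
    [0.52,1,0],
    [0.52,1,0],
    [0.52,1,0]
  ],
  "dr": [
    [0,0,0],
    [0,0,0],
    [0,0,0],
    [0,0,0],
    [0,0,0],
    [0,0,0],
    [0,0,0],
    [0,0,0],
    [0,0,0]
  ],
  "gripper": [100,100,100,100,100,100,100,100,100]
}}

```text
clock: 1.65
eef_pos: [422.9, -25.4, 302.2]
eef_rot: [-3.142, 0.001, 0.059]
wrist_force: [0.1, -0.2, -0.3]
finger_gap: 93.7
finger_force: 0.0
```

Emit:
{"method": "carry_out", "body": {
  "slide": [
    [0.52,1,0],
    [0.52,1,0],
    [0.52,1,0],
    [0.52,1,0],
    [0.52,1,0],
    [0.52,1,0],
    [0.52,1,0],
    [0.52,1,0],
    [0.52,1,0]
  ],
  "dr": [
    [0,0,0],
    [0,0,0],
    [0,0,0],
    [0,0,0],
    [0,0,0],
    [0,0,0],
    [0,0,0],
    [0,0,0],
    [0,0,0]
  ],
  "gripper": [100,100,100,100,100,100,100,100,100]
}}

```text
clock: 2.4
eef_pos: [553.3, 223.4, 301.6]
eef_rot: [3.141, 0.002, 0.057]
wrist_force: [0.0, -0.5, -0.3]
finger_gap: 93.8
finger_force: 0.0
```

```bash
python3 - <<'E'
from h import *
m=camera_model('wrist');save('wrist','w1.png',None,1.25)
import pickle;pickle.dump(m,open('m1.pkl','wb'))
print(read_state()['eef_pos'])
for X in [(553,224.4,105),(552,224,112),(553,224,68)]: print(proj(m,X)*1.25)
E
```

```text
[552.91614866 222.7137337  302.03215734]
[391.25  249.125]
[391.75 253.5 ]
[391.875 236.   ]
```

View pics/w1.png

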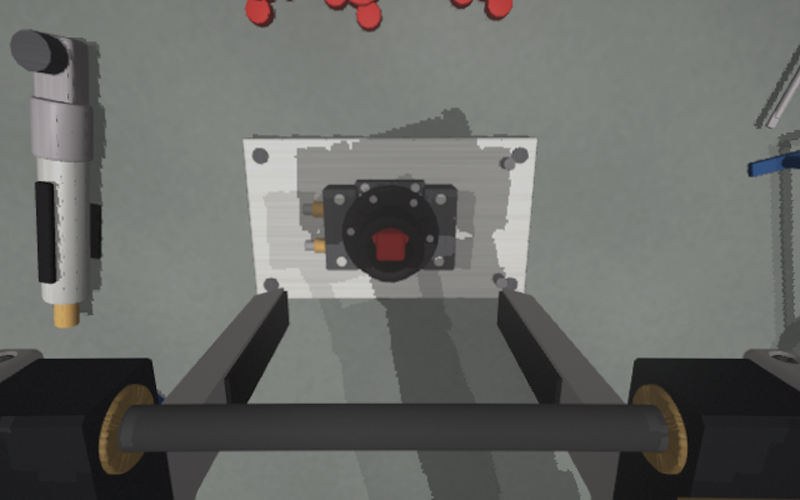

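The wrist view shows the red post top centred at about (391,249). The plate corners are at (244,139), (537,139), (523,297) and (258,297). The post position matches my estimate.

```bash
python3 - <<'E'
from h import *
import pickle;m=pickle.load(open('m1.pkl','rb'))
P=np.array([atz(m,(u/1.25,v/1.25),24) for u,v in [(244,139),(537,139),(523,297),(258,297)]]);print(P,P.mean(0))
a=(P[0]+P[3]-P[1]-P[2]);print(np.arctan2(-a[0],a[1]))
print(atz(m,(391/1.25,249/1.25),105))
E
```

```text
[[615.9 347.4  24. ]
 [629.4 110.8  24. ]
 [492.6 103.1  24. ]
 [479.2 339.8  24. ]] [554.275 225.275  24.   ]
0.056773910285302404
[553.1 224.6 105. ]
```

Emit:
{"method": "carry_out", "body": {
  "slide": [
    [0.002,0.006,-0.14],
    [0.002,0.006,-0.28],
    [0.002,0.006,-0.4],
    [0.002,0.006,-0.48],
    [0.002,0.006,-0.528],
    [0.002,0.006,-0.528],
    [0.002,0.006,-0.528]
  ],
  "dr": [
    [0,0,0],
    [0,0,0],
    [0,0,0],
    [0,0,0],
    [0,0,0],
    [0,0,0],
    [0,0,0]
  ],
  "gripper": [100,100,100,100,100,100,100]
}}

```text
clock: 3.03
eef_pos: [553.4, 225.0, 171.6]
eef_rot: [-3.142, -0.001, 0.056]
wrist_force: [0.2, 0.6, -0.2]
finger_gap: 93.8
finger_force: 0.0
```

Emit:
{"method": "carry_out", "body": {
  "slide": [
    [0,0,0],
    [0,0,0],
    [0,0,0],
    [0,0,0],
    [0,0,0],
    [0,0,0],
    [0,0,0],
    [0,0,0],
    [0,0,0],
    [0,0,0]
  ],
  "dr": [
    [0,0,0],
    [0,0,0],
    [0,0,0],
    [0,0,0],
    [0,0,0],
    [0,0,0],
    [0,0,0],
    [0,0,0],
    [0,0,0],
    [0,0,0]
  ],
  "gripper": [60,55,50,45,45,40,40,40,40,40],
  "newtons": 20
}}

```text
clock: 3.87
eef_pos: [552.9, 226.1, 170.7]
eef_rot: [3.142, -0.0, 0.057]
wrist_force: [0.3, -1.1, 0.7]
finger_gap: 46.4
finger_force: 20.0
```

Emit:
{"method": "carry_out", "body": {
  "slide": [
    [0,0,0.02],
    [0,0,0.04],
    [0,0,0.07],
    [0,0,0.1],
    [0,0,0.14],
    [0,0,0.14]
  ],
  "dr": [
    [0,0,0],
    [0,0,0],
    [0,0,0],
    [0,0,0],
    [0,0,0],
    [0,0,0]
  ],
  "gripper": [40,40,40,40,40,40]
}}

```text
clock: 4.37
eef_pos: [553.4, 226.2, 208.2]
eef_rot: [-3.141, -0.003, 0.057]
wrist_force: [-0.3, -1.4, 0.1]
finger_gap: 46.6
finger_force: 20.0
```

Emit:
{"method": "carry_out", "body": {
  "slide": [
    [0,0,0.06],
    [0,0,0.15],
    [0,0,0.25],
    [0,0,0.3],
    [0,0,0.3],
    [0,0,0.3]
  ],
  "dr": [
    [0,0,0],
    [0,0,0],
    [0,0,0],
    [0,0,0],
    [0,0,0],
    [0,0,0]
  ],
  "gripper": [40,40,40,40,40,40]
}}

```text
clock: 4.87
eef_pos: [552.9, 226.0, 280.6]
eef_rot: [-3.141, -0.001, 0.057]
wrist_force: [0.4, -0.7, -2.9]
finger_gap: 46.2
finger_force: 20.0
```

Emit:
{"method": "carry_out", "body": {
  "slide": [
    [0.005,-0.08,0],
    [0.01,-0.2,0],
    [0.02,-0.33,0],
    [0.03,-0.46,0],
    [0.03,-0.58,0],
    [0.04,-0.68,0],
    [0.05,-0.75,0],
    [0.05,-0.78,0],
    [0.05,-0.78,0]
  ],
  "dr": [
    [0,0,0],
    [0,0,0.01],
    [0,0,0.02],
    [0,0,0.03],
    [0,0,0.0395],
    [0,0,0.0395],
    [0,0,0.0395],
    [0,0,0.0395],
    [0,0,0.0395]
  ],
  "gripper": [40,40,40,40,40,40,40,40,40]
}}

```text
clock: 5.62
eef_pos: [565.2, 29.9, 279.4]
eef_rot: [-3.141, 0.002, 0.304]
wrist_force: [0.0, -1.0, -2.1]
finger_gap: 46.5
finger_force: 20.0
```

```bash
python3 - <<'E'
from h import *
import pickle
s=read_state();print(s['eef_pos'],s['eef_rot'],s['wrist_force'],s['finger_gap'])
m=camera_model('wrist');save('wrist','w2.png',None,1.25);pickle.dump(m,open('m2.pkl','wb'))
E
```

```text
[565.206756    29.90787555 279.38769826] [-3.14107243e+00  1.81497331e-03  3.03564575e-01] [ 0.03029103 -1.00272963 -2.13960329] 46.54524381193563
```

View pics/w2.png

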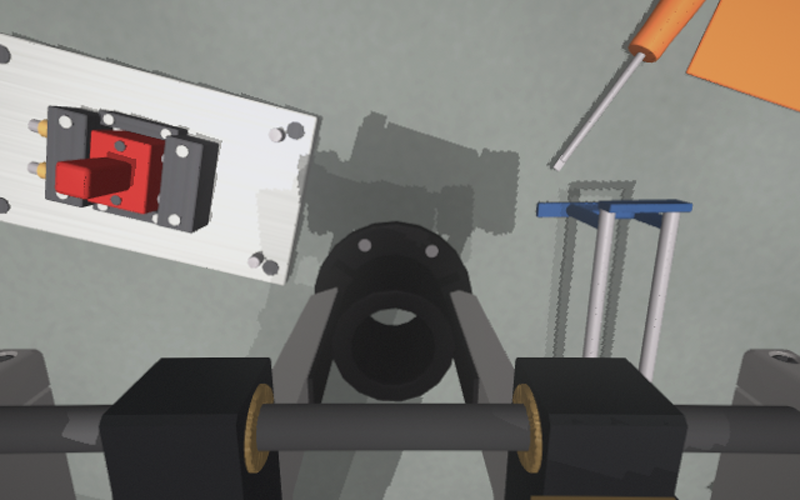

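The hub is held and the block is still seated. The left bar's midline runs (605,230)→(593,350) and the right bar's (667,230)→(652,350).

```bash
python3 - <<'E'
from h import *
import pickle;m=pickle.load(open('m2.pkl','rb'))
P=np.array([atz(m,(u/1.25,v/1.25),66)[:2] for u,v in [(605,230),(593,350),(667,230),(652,350)]]);print(P)
e=atz(m,(637/1.25,211/1.25),78)[:2]
for a,b in ((0,1),(2,3)):
    d=P[a]-P[b];print(np.arctan2(d[1],d[0]))
d=np.array([np.cos(.306),np.sin(.306)]);n=np.array([-d[1],d[0]])
print('end',e,'offsets across',P@n,'along end',e@d, 'topcam mid along/across',np.array([520,-165])@d,np.array([520,-165])@n)
pt=np.array([577,-147.])
print('hub now', [atz(m,(393/1.25,337/1.25),z) for z in (220,)])
E
```

```text
[[ 618.4 -109.5]
 [ 530.1 -140.3]
 [ 631.2 -150.4]
 [ 543.5 -182.4]]
0.335615070086237
0.3498692002688026
end [ 637.3 -117.4] offsets across [-290.70437254 -293.47349618 -333.56037137 -337.65449855] along end 572.3285993635144 topcam mid along/across 446.13828105366156 -313.9834934809219
hub now [array([570.3,  31.4, 220. ])]
```

Emit:
{"method": "carry_out", "body": {
  "slide": [
    [0.01,-0.08,0],
    [0.02,-0.2,0],
    [0.025,-0.33,0],
    [0.03,-0.46,0],
    [0.04,-0.58,0],
    [0.045,-0.66,0],
    [0.047,-0.7,0],
    [0.047,-0.708,0],
    [0.047,-0.708,0],
    [0.047,-0.708,0]
  ],
  "dr": [
    [0,0,0],
    [0,0,0],
    [0,0,0],
    [0,0,0],
    [0,0,0],
    [0,0,0],
    [0,0,0],
    [0,0,0],
    [0,0,0],
    [0,0,0]
  ],
  "gripper": [40,40,40,40,40,40,40,40,40,40]
}}

```text
clock: 6.5
eef_pos: [577.3, -144.4, 280.5]
eef_rot: [-3.141, 0.0, 0.307]
wrist_force: [0.3, 0.0, -1.3]
finger_gap: 46.4
finger_force: 20.0
```

Emit:
{"method": "carry_out", "body": {
  "slide": [
    [0,0,-0.08],
    [0,0,-0.16],
    [0,0,-0.24],
    [0,0,-0.3],
    [0,0,-0.34],
    [0,0,-0.36],
    [0,0,-0.36],
    [0,0,-0.36]
  ],
  "dr": [
    [0,0,0],
    [0,0,0],
    [0,0,0],
    [0,0,0],
    [0,0,0],
    [0,0,0],
    [0,0,0],
    [0,0,0]
  ],
  "gripper": [40,40,40,40,40,40,40,40]
}}

```text
clock: 7.17
eef_pos: [577.5, -145.6, 191.4]
eef_rot: [3.141, -0.001, 0.306]
wrist_force: [0.1, -0.4, -1.5]
finger_gap: 46.2
finger_force: 20.0
```

```bash
python3 - <<'E'
from h import *
s=read_state();print(s['eef_pos'],s['eef_rot'],s['wrist_force'])
save('wrist','w3.png',(150,100,640,400),1.6)
E
```

```text
[ 577.48782378 -145.59903168  191.38251846] [ 3.14108381e+00 -7.21905660e-04  3.05956116e-01] [ 0.07819218 -0.4078155  -1.52331709]
```

View pics/w3.png

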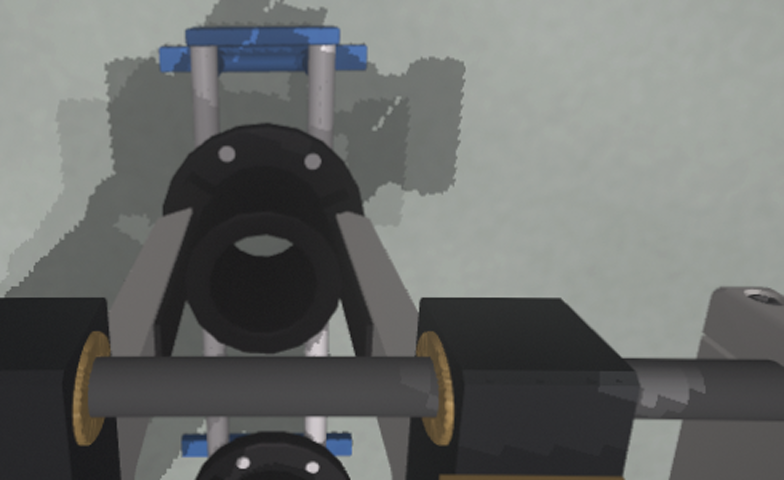

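The hub is centred: the flange centre is at u≈263 and the bars are at about 207 and 320. I'm lowering it gently.

Emit:
{"method": "carry_out", "body": {
  "slide": [
    [0,0,-0.01],
    [0,0,-0.02],
    [0,0,-0.03],
    [0,0,-0.036],
    [0,0,-0.038],
    [0,0,-0.04],
    [0,0,-0.042],
    [0,0,-0.042]
  ],
  "dr": [
    [0,0,0],
    [0,0,0],
    [0,0,0],
    [0,0,0],
    [0,0,0],
    [0,0,0],
    [0,0,0],
    [0,0,0]
  ],
  "gripper": [40,40,40,40,40,40,40,40]
}}

```text
clock: 7.88
eef_pos: [577.2, -146.0, 180.9]
eef_rot: [3.141, -0.0, 0.305]
wrist_force: [-4.8, 1.7, 6.4]
finger_gap: 46.4
finger_force: 20.0
```

Emit:
{"method": "carry_out", "body": {
  "slide": [
    [0,0,0],
    [0,0,0],
    [0,0,0],
    [0,0,0],
    [0,0,0],
    [0,0,0],
    [0,0,0],
    [0,0,0]
  ],
  "dr": [
    [0,0,0],
    [0,0,0],
    [0,0,0],
    [0,0,0],
    [0,0,0],
    [0,0,0],
    [0,0,0],
    [0,0,0]
  ],
  "gripper": [52,60,70,85,100,100,100,100]
}}

```text
clock: 8.55
eef_pos: [577.2, -146.0, 180.1]
eef_rot: [-3.142, -0.0, 0.305]
wrist_force: [-0.0, 0.1, -0.0]
finger_gap: 91.7
finger_force: 0.0
```

Emit:
{"method": "carry_out", "body": {
  "slide": [
    [0,0,0.04],
    [0,0,0.1],
    [0,0,0.2],
    [0,0,0.32],
    [0,0,0.42],
    [0,0,0.48],
    [0,0,0.48],
    [0,0,0.48]
  ],
  "dr": [
    [0,0,0],
    [0,0,0],
    [0,0,0],
    [0,0,0],
    [0,0,0],
    [0,0,0],
    [0,0,0],
    [0,0,0]
  ],
  "gripper": [100,100,100,100,100,100,100,100]
}}

```text
clock: 9.22
eef_pos: [577.1, -145.9, 300.8]
eef_rot: [3.141, -0.001, 0.305]
wrist_force: [-0.9, -0.7, -1.4]
finger_gap: 93.7
finger_force: 0.0
```

```bash
python3 - <<'E'
from h import *
s=read_state();print(s['eef_pos'],s['eef_rot'],s['wrist_force'])
save('wrist','w4.png',(150,100,640,400),1.6)
E
```

```text
[ 577.14982914 -145.92951865  300.77489326] [ 3.14084248e+00 -1.09978387e-03  3.05481868e-01] [-0.9158981  -0.72920256 -1.42513942]
```

View pics/w4.png

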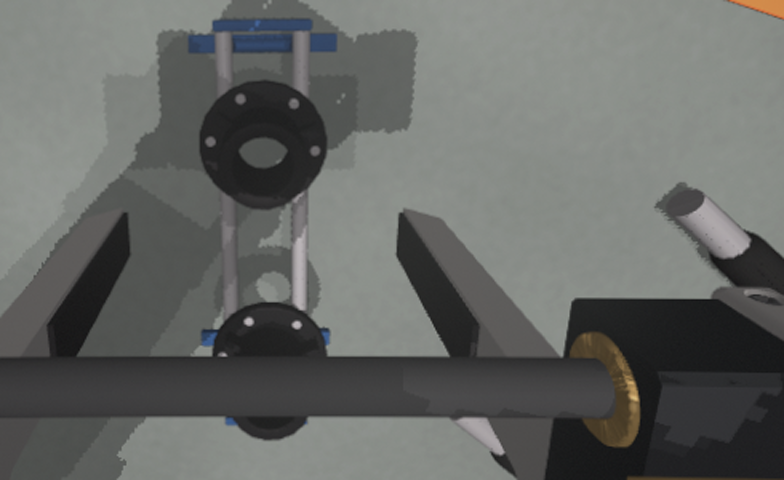

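The hub stands level on both bars at (263,145). Next I go back over the block.

Emit:
{"method": "carry_out", "body": {
  "slide": [
    [-0.005,0.08,0],
    [-0.01,0.2,0],
    [-0.02,0.35,0],
    [-0.03,0.5,0],
    [-0.04,0.64,0],
    [-0.04,0.74,0],
    [-0.047,0.742,0],
    [-0.047,0.742,0]
  ],
  "dr": [
    [0,0,0],
    [0,0,-0.01],
    [0,0,-0.02],
    [0,0,-0.03],
    [0,0,-0.0395],
    [0,0,-0.0395],
    [0,0,-0.0395],
    [0,0,-0.0395]
  ],
  "gripper": [100,100,100,100,100,100,100,100]
}}

```text
clock: 9.93
eef_pos: [565.0, 40.5, 298.9]
eef_rot: [-3.142, 0.002, 0.06]
wrist_force: [0.1, -0.0, 1.1]
finger_gap: 94.2
finger_force: 0.0
```

Emit:
{"method": "carry_out", "body": {
  "slide": [
    [-0.005,0.08,0],
    [-0.01,0.2,0],
    [-0.02,0.35,0],
    [-0.03,0.5,0],
    [-0.04,0.64,0],
    [-0.04,0.72,0],
    [-0.047,0.742,0],
    [-0.047,0.742,0],
    [-0.047,0.742,0]
  ],
  "dr": [
    [0,0,0],
    [0,0,0],
    [0,0,0],
    [0,0,0],
    [0,0,0],
    [0,0,0],
    [0,0,0],
    [0,0,0],
    [0,0,0]
  ],
  "gripper": [100,100,100,100,100,100,100,100,100]
}}

```text
clock: 10.68
eef_pos: [554.0, 223.6, 299.6]
eef_rot: [3.141, 0.001, 0.057]
wrist_force: [0.4, 0.4, 0.4]
finger_gap: 93.9
finger_force: 0.0
```

```bash
python3 - <<'E'
from h import *
s=read_state();print(s['eef_pos'],s['eef_rot'],s['wrist_force'])
m=camera_model('wrist');save('wrist','w5.png',(170,80,470,260),2.6)
g=lambda u,v,z:proj(m,(u,v,z))
print([((g(*X)-[170,80])*2.6).round() for X in [(553.3,224.7,105),(553.3,224.7,60)]])
E
```

```text
[553.95741919 223.6111085  299.57571948] [3.14104114e+00 8.86868541e-04 5.65105689e-02] [0.4043814  0.36212773 0.38155385]
[array([371., 314.]), array([372., 280.])]
```

View pics/w5.png

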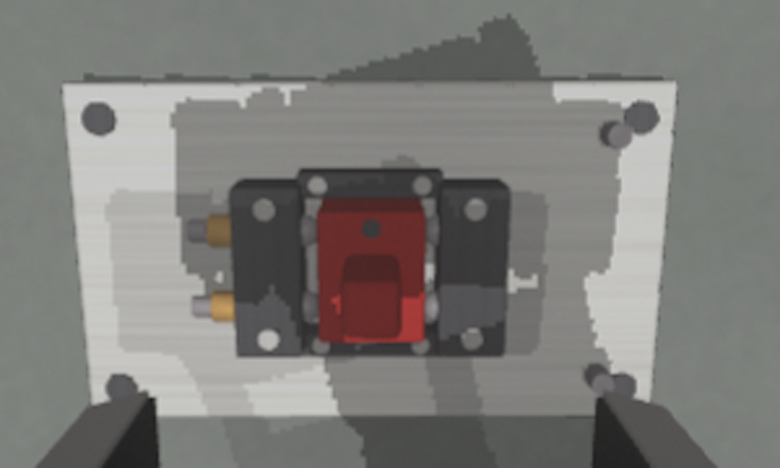

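The post top is centred at about (371,308) and the block is square to the jig. I'm descending and gripping the post.

Emit:
{"method": "carry_out", "body": {
  "slide": [
    [-0.002,0.004,-0.14],
    [-0.002,0.004,-0.28],
    [-0.002,0.004,-0.4],
    [-0.002,0.004,-0.5],
    [-0.002,0.004,-0.546],
    [-0.002,0.004,-0.546],
    [-0.002,0.004,-0.546]
  ],
  "dr": [
    [0,0,0],
    [0,0,0],
    [0,0,0],
    [0,0,0],
    [0,0,0],
    [0,0,0],
    [0,0,0]
  ],
  "gripper": [90,80,70,60,50,50,50]
}}

```text
clock: 11.32
eef_pos: [553.7, 225.3, 164.5]
eef_rot: [-3.141, -0.001, 0.056]
wrist_force: [0.8, -0.7, 0.1]
finger_gap: 50.4
finger_force: 0.0
```

Emit:
{"method": "carry_out", "body": {
  "slide": [
    [0,0,0],
    [0,0,0],
    [0,0,0],
    [0,0,0],
    [0,0,0],
    [0,0,0],
    [0,0,0],
    [0,0,0],
    [0,0,0],
    [0,0,0]
  ],
  "dr": [
    [0,0,0],
    [0,0,0],
    [0,0,0],
    [0,0,0],
    [0,0,0],
    [0,0,0],
    [0,0,0],
    [0,0,0],
    [0,0,0],
    [0,0,0]
  ],
  "gripper": [40,30,25,20,15,10,10,10,10,10],
  "newtons": 50
}}

```text
clock: 12.15
eef_pos: [553.5, 225.7, 164.4]
eef_rot: [3.141, -0.001, 0.057]
wrist_force: [-0.7, -5.4, 5.5]
finger_gap: 19.8
finger_force: 50.0
```

```bash
cat > rock.py <<'E'
import numpy as np
yaw=.057;H=140.4;T=.12
def tcp(s,th):
    u=np.array([-np.sin(th),np.cos(th)]);v=np.array([np.cos(th),np.sin(th)])
    p=np.array([-20,18.])-s*u+20*v+H*u
    return np.array([-np.sin(yaw)*p[0],np.cos(yaw)*p[0],p[1]])
def seg(s,a,b,side,n):
    "pivot side -1: s const; +1: s' const; prints scaled rows relative to the start"
    p0=tcp(s,a);sp=s-40*np.tan(a)
    for i in range(1,n+1):
        th=a+(b-a)*i/n; si=s if side<0 else sp+40*np.tan(th)
        print(np.round((tcp(si,th)-p0)/250,4).tolist(),np.round((th-a)/2/np.pi*np.array([np.cos(yaw),np.sin(yaw),0]),4).tolist())
    return si
E
python3 - <<'E'
from rock import *
s=18
for k,(a,b,sd) in enumerate([(0,T,-1),(T,-T,1),(-T,T,-1),(T,-T,1),(-T,0,-1)]):
    print(k);s=seg(s,a,b,sd,4);print(s)
E
```

```text
0
[0.0008, -0.0147, 0.0022] [0.0048, 0.0003, 0.0]
[0.0017, -0.0295, 0.0039] [0.0095, 0.0005, 0.0]
[0.0025, -0.0443, 0.0052] [0.0143, 0.0008, 0.0]
[0.0034, -0.0591, 0.0061] [0.0191, 0.0011, 0.0]
18
1
[-0.0017, 0.0291, 0.0075] [-0.0095, -0.0005, -0.0]
[-0.0034, 0.0591, 0.0132] [-0.0191, -0.0011, -0.0]
[-0.0051, 0.09, 0.0171] [-0.0286, -0.0016, -0.0]
[-0.0069, 0.1216, 0.0192] [-0.0381, -0.0022, -0.0]
8.353653023095575
2
[0.0018, -0.0311, 0.0076] [0.0095, 0.0005, 0.0]
[0.0036, -0.0626, 0.0134] [0.0191, 0.0011, 0.0]
[0.0054, -0.0943, 0.0172] [0.0286, 0.0016, 0.0]
[0.0072, -0.1263, 0.0192] [0.0381, 0.0022, 0.0]
8.353653023095575
3
[-0.0018, 0.0314, 0.0077] [-0.0095, -0.0005, -0.0]
[-0.0036, 0.0637, 0.0135] [-0.0191, -0.0011, -0.0]
[-0.0055, 0.0969, 0.0173] [-0.0286, -0.0016, -0.0]
[-0.0075, 0.1309, 0.0192] [-0.0381, -0.0022, -0.0]
-1.2926939538088487
4
[0.0009, -0.0166, 0.0042] [0.0048, 0.0003, 0.0]
[0.0019, -0.0334, 0.0078] [0.0095, 0.0005, 0.0]
[0.0029, -0.0502, 0.011] [0.0143, 0.0008, 0.0]
[0.0038, -0.0672, 0.0137] [0.0191, 0.0011, 0.0]
-1.2926939538088487
```

Emit:
{"method": "carry_out", "body": {
  "slide": [
    [0.0008,-0.0147,0.0022],
    [0.0017,-0.0295,0.0039],
    [0.0025,-0.0443,0.0052],
    [0.0034,-0.0591,0.0061],
    [0.0034,-0.0591,0.0061],
    [0.0034,-0.0591,0.0061]
  ],
  "dr": [
    [0.0048,0.0003,0],
    [0.0095,0.0005,0],
    [0.0143,0.0008,0],
    [0.0191,0.0011,0],
    [0.0191,0.0011,0],
    [0.0191,0.0011,0]
  ],
  "gripper": [10,10,10,10,10,10],
  "newtons": 60
}}

```text
clock: 12.65
eef_pos: [554.3, 210.9, 165.6]
eef_rot: [-3.022, -0.001, 0.057]
wrist_force: [1.2, -5.9, 4.0]
finger_gap: 19.5
finger_force: 60.0
```

Emit:
{"method": "carry_out", "body": {
  "slide": [
    [-0.0008,0.0145,0.0045],
    [-0.0017,0.0291,0.0085],
    [-0.0025,0.044,0.012],
    [-0.0034,0.0591,0.0152],
    [-0.0043,0.0745,0.0175],
    [-0.0051,0.09,0.0201],
    [-0.006,0.106,0.0216],
    [-0.0069,0.1216,0.0232],
    [-0.0069,0.1216,0.0232],
    [-0.0069,0.1216,0.0232]
  ],
  "dr": [
    [-0.0048,-0.0003,0],
    [-0.0095,-0.0005,0],
    [-0.0143,-0.0008,0],
    [-0.0191,-0.0011,0],
    [-0.0238,-0.0014,0],
    [-0.0286,-0.0016,0],
    [-0.0334,-0.0019,0],
    [-0.0381,-0.0022,0],
    [-0.0381,-0.0022,0],
    [-0.0381,-0.0022,0]
  ],
  "gripper": [10,10,10,10,10,10,10,10,10,10]
}}

```text
clock: 13.48
eef_pos: [552.1, 241.9, 170.2]
eef_rot: [3.019, 0.0, 0.058]
wrist_force: [3.3, -5.0, -4.5]
finger_gap: 19.8
finger_force: 60.0
```

Emit:
{"method": "carry_out", "body": {
  "slide": [
    [0.0009,-0.0155,0.004],
    [0.0018,-0.0311,0.0078],
    [0.0027,-0.0468,0.0108],
    [0.0036,-0.0626,0.0138],
    [0.0045,-0.0785,0.0158],
    [0.0054,-0.0943,0.0178],
    [0.0063,-0.11,0.019],
    [0.0072,-0.1263,0.02],
    [0.0072,-0.1263,0.02],
    [0.0072,-0.1263,0.02]
  ],
  "dr": [
    [0.0048,0.0003,0],
    [0.0095,0.0005,0],
    [0.0143,0.0008,0],
    [0.0191,0.0011,0],
    [0.0238,0.0014,0],
    [0.0286,0.0016,0],
    [0.0334,0.0019,0],
    [0.0381,0.0022,0],
    [0.0381,0.0022,0],
    [0.0381,0.0022,0]
  ],
  "gripper": [10,10,10,10,10,10,10,10,10,10]
}}

```text
clock: 14.32
eef_pos: [553.8, 210.2, 175.1]
eef_rot: [-3.023, 0.002, 0.057]
wrist_force: [0.9, -2.3, -8.7]
finger_gap: 19.4
finger_force: 60.0
```

Emit:
{"method": "carry_out", "body": {
  "slide": [
    [-0.0009,0.0156,0.004],
    [-0.0018,0.0314,0.0077],
    [-0.0027,0.0475,0.0108],
    [-0.0036,0.0637,0.0135],
    [-0.0045,0.0803,0.0155],
    [-0.0055,0.0969,0.0173],
    [-0.0065,0.1139,0.0184],
    [-0.0075,0.1309,0.0192],
    [-0.0075,0.1309,0.0192],
    [-0.0075,0.1309,0.0192]
  ],
  "dr": [
    [-0.0048,-0.0003,0],
    [-0.0095,-0.0005,0],
    [-0.0143,-0.0008,0],
    [-0.0191,-0.0011,0],
    [-0.0238,-0.0014,0],
    [-0.0286,-0.0016,0],
    [-0.0334,-0.0019,0],
    [-0.0381,-0.0022,0],
    [-0.0381,-0.0022,0],
    [-0.0381,-0.0022,0]
  ],
  "gripper": [10,10,10,10,10,10,10,10,10,10]
}}

```text
clock: 15.15
eef_pos: [551.9, 242.7, 180.6]
eef_rot: [3.017, 0.001, 0.058]
wrist_force: [-1.0, -10.0, -1.7]
finger_gap: 19.6
finger_force: 60.0
```

```bash
python3 - <<'E'
from h import *
s=read_state();print(s['eef_pos'],s['eef_rot'],s['wrist_force'],s['moment'])
save('scene','s2.png',(310,205,450,325),5)
E
```

```text
[551.90423591 242.68583377 180.62620589] [3.01724926e+00 9.65567396e-04 5.80681613e-02] [-0.95309567 -9.97144348 -1.73235578] [-2.28999541  0.23335471 -0.05470847]
```

View pics/s2.png

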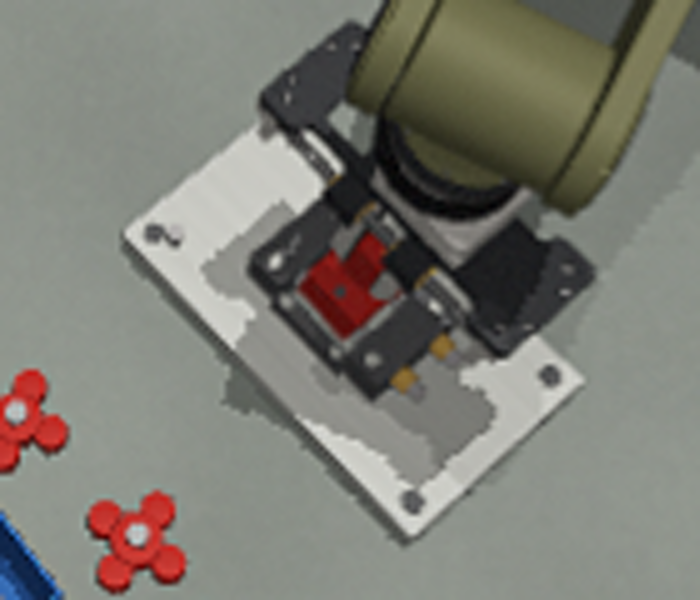

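The block has visibly risen and tilts between the rail and the housing, and the jig is flat on the bench. I'll rock it once more, back through level.

Emit:
{"method": "carry_out", "body": {
  "slide": [
    [0.0009,-0.0166,0.0042],
    [0.0019,-0.0334,0.0078],
    [0.0029,-0.0502,0.011],
    [0.0038,-0.0672,0.0137],
    [0.0048,-0.084,0.016],
    [0.0058,-0.1,0.0178],
    [0.0068,-0.118,0.019],
    [0.0077,-0.1344,0.02],
    [0.0077,-0.1344,0.02],
    [0.0077,-0.1344,0.02]
  ],
  "dr": [
    [0.0048,0.0003,0],
    [0.0095,0.0005,0],
    [0.0143,0.0008,0],
    [0.0191,0.0011,0],
    [0.0238,0.0014,0],
    [0.0286,0.0016,0],
    [0.0334,0.0019,0],
    [0.0381,0.0022,0],
    [0.0381,0.0022,0],
    [0.0381,0.0022,0]
  ],
  "gripper": [10,10,10,10,10,10,10,10,10,10]
}}

```text
clock: 16.03
eef_pos: [554.1, 209.5, 186.0]
eef_rot: [-3.023, -0.0, 0.057]
wrist_force: [0.2, 0.1, -2.4]
finger_gap: 20.0
finger_force: 60.0
```

Emit:
{"method": "carry_out", "body": {
  "slide": [
    [0,0,0.008],
    [0,0,0.018],
    [0,0,0.03],
    [0,0,0.045],
    [0,0,0.06],
    [-0.001,0.016,0.07],
    [-0.002,0.032,0.08],
    [-0.003,0.048,0.088],
    [-0.004,0.064,0.092],
    [-0.004,0.064,0.092]
  ],
  "dr": [
    [0,0,0],
    [0,0,0],
    [0,0,0],
    [0,0,0],
    [0,0,0],
    [-0.0048,-0.0003,0],
    [-0.0095,-0.0005,0],
    [-0.0143,-0.0008,0],
    [-0.0191,-0.0011,0],
    [-0.0191,-0.0011,0]
  ],
  "gripper": [10,10,10,10,10,10,10,10,10,10]
}}

```text
clock: 16.87
eef_pos: [553.1, 226.1, 209.4]
eef_rot: [3.14, -0.001, 0.058]
wrist_force: [-0.4, 0.4, -2.3]
finger_gap: 19.6
finger_force: 60.0
```

Emit:
{"method": "carry_out", "body": {
  "slide": [
    [0,0,0],
    [0,0,0],
    [0,0,0],
    [0,0,0],
    [0,0,0]
  ],
  "dr": [
    [0,0,0],
    [0,0,0],
    [0,0,0],
    [0,0,0],
    [0,0,0]
  ],
  "gripper": [10,10,10,10,10]
}}

```text
clock: 17.28
eef_pos: [553.2, 224.9, 208.7]
eef_rot: [-3.141, 0.0, 0.057]
wrist_force: [-0.3, -0.1, -2.4]
finger_gap: 19.9
finger_force: 60.0
```

```bash
python3 - <<'E'
from h import *
s=read_state();print(s['clock'],s['eef_pos'],s['eef_rot'],s['wrist_force'],s['finger_gap'],s['finger_force'])
a=cv2.resize(camera('scene')[165:325,310:450],None,fx=2.8,fy=2.8)
b=cv2.resize(camera('wrist')[80:340,170:470],(392,448))
cv2.imwrite('pics/f.png',np.hstack([a,b])[:,:,::-1])
E
```

```text
17.2833 [553.2133606  224.92114905 208.74882035] [-3.14133000e+00  8.93982776e-05  5.68204330e-02] [-0.32612872 -0.08323212 -2.43489918] 19.908120516237087 59.98338997364044
```

View pics/f.png

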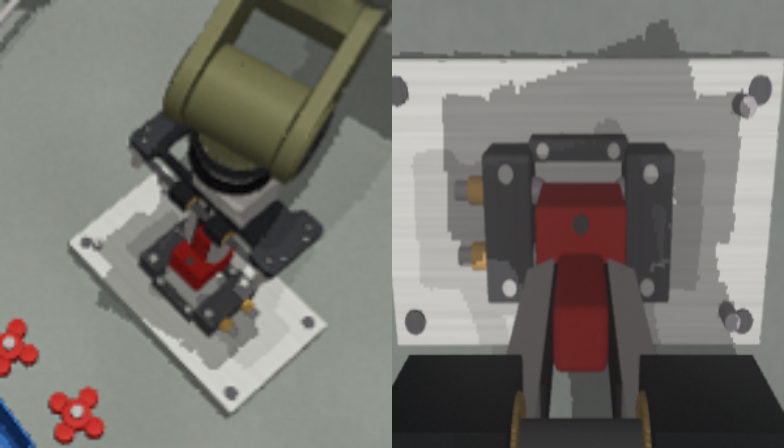

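The pictures show the block held level above its seat, centred between the rail and the housing. The jig is down and the wrist reads only the block's weight, so I'm handing in.

```bash
python3 -c "from cell import *; print(sign_off())"
```

```text
the job is handed in; nothing more can be done
None
```

I've handed the job in, though no verdict came back: the hub stands flange down on both rack bars, and the red block is rocked free and held level about 44 mm above its seat, with the jig flat on the bench.

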